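Lower the telescoping support post by one hole

TASK

Lower the telescoping support post to its next hole: press the red button on its T-head to draw the lock pin out of the hole it is in, slide the tube down, and leave it locked in the very next hole with the button popped fully up again. The pin must spring out by itself, so the button has to be let go before the hole is reached and the head pushed on by its rubber pads until it clicks. Push gently, never harder than 35 N, and leave the other things on the bench where they are.

Things in the scene. Friction and masses are not known exactly. Their poses are not given: they have to be found in the camera images.
- support_post: the fixed stand: dark steel foot disc of 120 mm diameter and 16 mm height, upright outer tube of 30 mm diameter up to 182 mm, a steel rail with the lock holes on its front. Origin: centre of the underside of the foot. z up along the post; -x is the front with the holes, y runs along the T-head.
- inner_tube (a joint): how far the inner tube and T-head have slid down, m: 0 at the start (in the top hole), 0.068 fully collapsed. Sliding takes a push of 4 to 8 N; left alone, friction holds it. The next hole lies between 0.029 and 0.047 (differs from stand to stand: feel for it), a further, wrong hole 0.022 below that one. With the pin in a hole a further push meets a hard stop.
- release_button (a joint): how far the red button is pressed in, m: 0 fully up (pin out in a hole), 0.007 fully down. Sprung: 4.5 N to start, 8 to 10 N to bottom. It draws the lock pin: the pin is free of the hole from 0.0065 on. While the pin rides on the wall between holes the button stays down at about 0.0062 untouched; when the pin meets a hole and nothing holds the button, both snap out.
- button_top (a point): centre of the flat top of the red round button (20 mm diameter), in the middle of the T-head on the axis of the post; it stands 15 mm above the head when up and 8 mm when pressed. At the start it is 293 mm above the bench. It moves with the button. Press it straight down.
- pad_left (a point): centre of the top of the black rubber push pad (28 x 32 mm) on the head's +y arm, 44 mm from the button's centre. The T-head is a grey bar 34 mm wide, 130 mm long (along the post's y), 16 mm thick; pads stand 6 mm above it, 284 mm above the bench at the start, and give on springs (4 N per mm, bottom at 3.5 mm, 14 N). Pushing here slides the tube without touching the button.
- pad_right (a point): the same on the head's -y arm, 44 mm to the other side of the button.
- tape_roll: bystander: roll of beige tape lying flat, 62 mm diameter, 19 mm high; origin centre of underside
- vial_out: bystander: glass vial with white cap, 23 mm diameter, 53 mm high; origin centre of underside
- weight_100g: bystander: metal calibration weight, 24 mm diameter, 38 mm high; origin centre of underside
- beaker_100: bystander: larger glass beaker, 54 mm diameter, 71 mm high; origin centre of underside
- beaker_50: bystander: smaller glass beaker, 46 mm diameter, 59 mm high; origin centre of underside
- grease_pot: bystander: round grey and blue pot, 69 mm diameter, 41 mm high; origin centre of underside

How it is judged:
By the outcome, as a careful person would: the job done as asked, in the order asked, and still so for the second after the job is handed in, with the robot touching nothing.
It also fails if it takes over 38 s, if anything falls off the work surface, if the arm or the gripper's body presses on something with over 40 N, if the wrist force passes 120 N, or if a joint passes its speed limit or range.

ROBOT

A 7-joint arm with a two-finger parallel gripper is mounted at the origin on a cart in front of the work surface, level with it; the furniture and walls round the work are solid. World frame = base frame: x ahead of the robot, y to its left, z up, the work surface at z = 0. Lengths are in m, angles in degrees, forces in N, time in s.
With the tool pointing down it reaches from about 0.425 to 1.025 m from the base axis. Payload 9.4 kg.
Tool frame: the origin (TCP) lies between the finger pads; the fingertips stand r.finger_overhang ahead of it and the grasp point (between the pads) is the TCP (r.finger_overhang is the distance from the TCP to the fingertips, in m); z points along the fingers, y is the line along which they close (so a half turn about z gives the same grasp; the last joint's range is limited). The gripper opens to 93 mm and grips with 3 to 60 N. Pads are 15 mm wide; open, the fingers measure 128 mm over their backs; the gripper's body (75 mm by 188 mm) begins 65 mm behind the grasp point.
Start: joints at [-71.03, 34.337, -0.143, 91.639, 0.103, 54.024, -4.572], TCP at [0.288, 0.666, 0.238] pointing down, gripper open.
Joint ranges: [-147.43, 147.43], [-19.82, 112.94], [-74.19, 73.91], [6.32, 146.72], [-59.91, 239.91], [6.04, 106.73], [-150.56, 150.56]. Speed limits (degrees/s): [127.2, 127.2, 172.46, 172.46, 180, 180, 180].

INTERFACE

Orientations are given as a 3x3 rotation matrix whose columns are the frame's x, y, z axes.
In Python, from bench import r gives the robot as it stands.
- The arm moves only by the tool servo_tool, never from a script. Its argument "deltas" is a list that holds one entry, the list of rows, each a list of 5 numbers: the gripper's target within -1 to 1 (shut at 1, half-way at 0, fully open at -1), then the shift along the tool's x, y, z in cm, then the turn about the tool's z in degrees. In form: [[[claw, tx, ty, tz, roll], ...]]. A call has 1 to 20 rows; each row is the pose to reach, as a shift and turn from the pose commanded when the call began, along the tool's axes at that moment; what a row does not reach only later rows make up. A row lasts 1/10 s, in which the tool goes at most 50 mm and 8.59 degrees, less where a joint would pass 70% of its speed; a pose out of reach is approached as far as the arm can. A call with a gripper value outside its range is refused whole. The fingers move at their own pace and stop on an object; "grip_force" is the grip in N (left out, the last holds). Time passes only in rows, so rows that repeat a pose let the fingers close. It gives the time, the measured TCP pose, the force, the opening and the grip force at its end, in the units of the state.
- r.state(): the state, without advancing time (a new reading comes with each control period).
- r.grab_frame(name): name is "scene" or "side" or "wrist"; returns (picture, depth): 400x640x3 uint8, red, green, blue; 400x640 float32, m along the optical axis (not along the pixel's ray), 0 where there is no reading.
- r.camera_info(name): a dict with "camera_matrix" (3x3 intrinsics, pixels), "view" (4x4, takes a point from world to camera coordinates). Camera axes: x right, y down, z forward; pixel columns grow to the right and rows downward; lengths in m; the calibration is good to about 2 mm. A picture is of the moment at which its call begins: read the wrist's pose just before it. camera_info takes no time and is no camera call; for the wrist camera it gives the pose at the moment of the call.
- r.hand_in(): hands the job in; it is judged then, once.
The state is a dict: "time": time; "joints": joint angles; "qvel": joint speeds; "tau": joint torques, N m; "ee_pos": TCP position; "tcp_rot": TCP orientation; "contact_force": force on the tool from outside, world axes, zero at the start; "ft_torque": the same for the moment, N m; "grip_width": finger opening in m; "gripper_force": force on a finger pad.
Only numpy, scipy, OpenCV 4.12 (cv2) and the standard library are available. Lean on these libraries where they do the work, as an engineer would, in place of code of your own. Each camera call takes 0.05 s, during which the arm holds its last target. There are 200 camera calls.

## Working session

There is one attempt and no reset: what is moved stays moved. The work goes in short steps, Python scripts to look and compute and a tool call to move; the robot and the scene stay as the last step left them, time stands still between calls to the robot, and variables do not carry over. Pictures are saved under pics/ and viewed, at most 10 in all, crops included, and the job is handed in when it is done.

Besides the shell and the picture viewer there is one more tool, called after "Call:" by a JSON object that holds its "op" and its "data", one argument or row to a line. servo_tool: Moves the arm, as the interface text tells. Its arguments: {"type":"object","properties":{"deltas":{"type":"array","items":{"type":"array","items":{"type":"array","items":{"type":"number"}}}},"grip_force":{"type":"number"}},"required":["deltas"]}

```bash
mkdir -p pics; cat > h.py <<'E'
import numpy as np, cv2
from bench import r
def grab(n):
    i=r.camera_info(n); p,d=r.grab_frame(n); return p,d,np.array(i["camera_matrix"]),np.array(i["view"])
def pts(d,K,V):
    v,u=np.mgrid[:d.shape[0],:d.shape[1]]
    P=np.stack([(u-K[0,2])/K[0,0]*d,(v-K[1,2])/K[1,1]*d,d],-1)
    return (P-V[:3,3])@V[:3,:3]
def save(n,p): cv2.imwrite(f"pics/{n}.png",p[:,:,::-1])
def red(p):
    h=cv2.cvtColor(p,cv2.COLOR_RGB2HSV); return ((h[...,0]<8)|(h[...,0]>172))&(h[...,1]>150)&(h[...,2]>70)
E
python3 - <<'E'
from h import *
s=r.state(); print(s["time"],s["ee_pos"],s["tcp_rot"],s["contact_force"],s["grip_width"],r.finger_overhang)
ims=[]
for n in ("scene","side"):
    p,d,K,V=grab(n); ims.append(p); m=red(p); W=pts(d,K,V)
    k,l,st,c=cv2.connectedComponentsWithStats(m.astype(np.uint8))
    for i in range(1,k):
        if st[i,4]>15:
            q=W[(l==i)&(d>0)]; print(n,st[i],c[i],np.median(q,0).round(4),q.min(0).round(3),q.max(0).round(3))
    print(-V[:3,:3].T@V[:3,3])
    save(n,p)
E
```

```text
0.0 [0.28736412 0.66509576 0.2367715 ] [[-9.17997947e-01  3.96584832e-01 -4.90497677e-04]
 [ 3.96585109e-01  9.17996726e-01 -1.50427732e-03]
 [-1.46298309e-04 -1.57544757e-03 -9.99998748e-01]] [-0.08017496 -0.53180267 -0.08835402] 0.09318491939541586 0.019
scene [249 125  11  21  58] [256.36206897 134.29310345] [0.8615 0.5203 0.2271] [0.852 0.51  0.169] [0.89  0.575 0.255]
scene [336 167   7   7  40] [339.325 169.725] [ 0.4846 -0.0751  0.2889] [ 0.481 -0.081  0.282] [ 0.491 -0.067  0.295]
scene [178 305   6  16  43] [181.18604651 313.81395349] [ 0.3925  0.4489 -0.2897] [ 0.389  0.439 -0.311] [ 0.395  0.471 -0.247]
[-0.2275917  -0.49716093  0.5466082 ]
side [313 152   7   7  48] [315.9375 154.9375] [ 0.4894 -0.0624  0.2884] [ 0.482 -0.072  0.28 ] [ 0.498 -0.056  0.295]
[0.38140542 1.01546543 0.61306119]
```

View pics/scene.png

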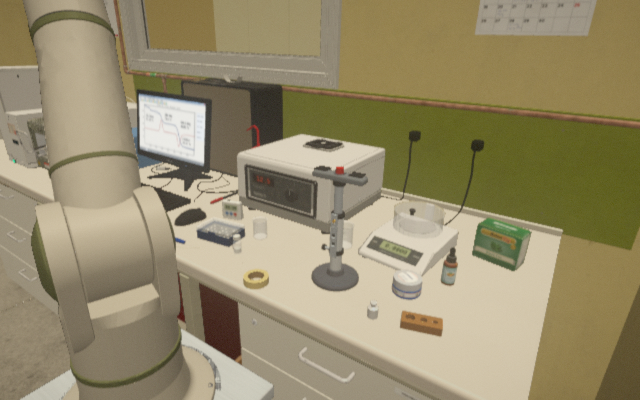

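View pics/side.png

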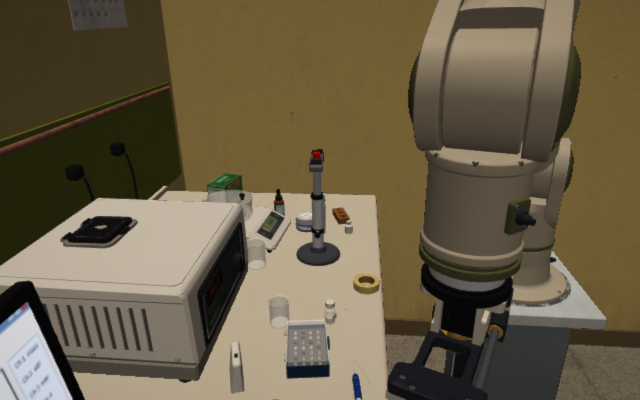

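The scene view shows the post in the middle, with the red button at (339,170) and the T-head running from (314,172) to (366,182). The side view shows the button at (316,155) and looks along the head. The roll, vial, beakers, weight and pot stand around the foot, all well below head height. Next I'll measure the head's direction and work out the approach.

```bash
cat >> h.py <<'E'
def ray(u,v,K,V,z):
    d=V[:3,:3].T@np.linalg.inv(K)@[u,v,1]; c=-V[:3,:3].T@V[:3,3]; return c+d*(z-c[2])/d[2]
def go(xyz,yaw=None):
    s=r.state(); R=np.array(s["tcp_rot"]); print("shift cm",(R.T@(np.array(xyz)-s["ee_pos"])*100).round(2))
    print("tool y yaw now",np.degrees(np.arctan2(R[1,1],R[0,1])).round(2))
E
python3 - <<'E'
from h import *
for n in ("scene","side"):
    p,d,K,V=grab(n); W=pts(d,K,V)
    u,v=(339.3,168.5) if n=="scene" else (315.9,153.5)
    print(n,ray(u,v,K,V,.293))
    m=(d>0)&(np.linalg.norm(W[...,:2]-[.487,-.069],axis=2)<.085)&(W[...,2]>.262)&(W[...,2]<.287)
    q=W[m][:,:2]; a=q-q.mean(0); w,e=np.linalg.eigh(a.T@a/len(a)); print(len(q),q.mean(0),np.sqrt(w),np.degrees(np.arctan2(e[1,1],e[0,1])),(a@e[:,1]).min(),(a@e[:,1]).max())
go((.487-.0,-.069,.42))
E
```

```text
scene [ 0.48211825 -0.07597116  0.293     ]
637 [ 0.48221554 -0.07768456] [0.00811395 0.03858997] 95.02386489538408 -0.05931078214836631 0.07079437467213483
side [ 0.48935099 -0.05803733  0.293     ]
270 [ 0.4870593  -0.04172292] [0.00976533 0.04067036] 91.96218842047611 -0.09083406806616152 0.043757878208118765
shift cm [-47.44 -59.51 -18.23]
tool y yaw now 66.64
```

Call:
{"op": "servo_tool", "data": {
  "deltas": [
    [[-1,0,0,-5,0],[-1,0,0,-10,0],[-1,0,0,-15,0],[-1,-3,-3.7,-18,-3],[-1,-6,-7.5,-18,-6],[-1,-9,-11.3,-18,-9],[-1,-12,-15,-18,-12],[-1,-15,-18.8,-18,-15],[-1,-18,-22.6,-18,-18],[-1,-21,-26.3,-18,-21],[-1,-24,-30,-18,-24],[-1,-27,-33.9,-18,-27],[-1,-30,-37.6,-18,-27],[-1,-33,-41.4,-18,-27],[-1,-36,-45.2,-18,-27],[-1,-39,-48.9,-18,-27],[-1,-42,-52.7,-18,-27],[-1,-45,-56.4,-18,-27],[-1,-47,-59,-18,-27],[-1,-47.4,-59.5,-18,-27]]
  ]
}}

```text
time: 2.2
ee_pos: [0.4868, -0.0727, 0.4177]
tcp_rot: [[-0.998, -0.058, 0.0], [-0.058, 0.998, -0.001], [-0.0, -0.001, -1.0]]
contact_force: [0.4, 0.4, -0.6]
grip_width: 0.0933
gripper_force: 0.0
```

```bash
python3 - <<'E'
from h import *
p,d,K,V=grab("wrist"); save("w1",p); m=red(p); W=pts(d,K,V)
print(-V[:3,:3].T@V[:3,3])
k,l,st,c=cv2.connectedComponentsWithStats(m.astype(np.uint8))
for i in range(1,k):
    if st[i,4]>15:
        q=W[(l==i)&(d>0)]; print(st[i],c[i],np.median(q,0).round(4),q.min(0).round(3),q.max(0).round(3)); print(ray(*c[i],K,V,.293))
E
```

```text
[ 0.4099301  -0.0770523   0.56536145]
[313 191  20  20 322] [322.27329193 200.37888199] [ 0.4885 -0.0703  0.2935] [ 0.48  -0.079  0.287] [ 0.498 -0.061  0.297]
[ 0.48863548 -0.07034064  0.293     ]
[617 246   9  17  84] [620.89285714 253.36904762] [0.6458 0.5431 0.0104] [0.629 0.54  0.005] [0.664 0.548 0.014]
[0.52576503 0.22712567 0.293     ]
```

View pics/w1.png

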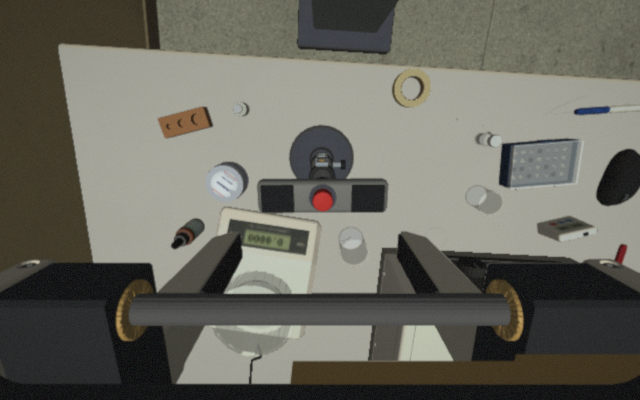

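The wrist view shows the button at (322,200) and the black pads at about (277,197) and (371,194). The button measures (0.4886, -0.0703) at a height of 0.2935, against an expected 0.293. Next is the head's yaw.

```bash
python3 - <<'E'
from h import *
p,d,K,V=grab("wrist"); W=pts(d,K,V)
m=(d>0)&(np.linalg.norm(W[...,:2]-[.4886,-.0703],axis=2)<.085)&(W[...,2]>.27)&(W[...,2]<.3)
v,u=np.nonzero(m); q=W[m]; print(u.min(),u.max(),v.min(),v.max())
c,s,a=cv2.minAreaRect((q[:,:2]*1e4).astype(np.float32)); print(np.array(c)/1e4,np.array(s)/1e4,a)
dark=m&(p.max(2)<45); 
k,l,st,c=cv2.connectedComponentsWithStats(cv2.morphologyEx(dark.astype(np.uint8),cv2.MORPH_OPEN,np.ones((3,3))))
P=[]
for i in range(1,k):
    if st[i,4]>150: P.append(np.median(W[l==i],0)); print(st[i],P[-1])
if len(P)==2: e=P[1]-P[0]; print(np.degrees(np.arctan2(e[1],e[0])),np.linalg.norm(e),(P[0]+P[1])/2)
go((.4886,-.0703,.3035+.019))
E
```

```text
256 386 179 212
[ 0.4893293  -0.07010124] [0.03332165 0.12996277] 3.645454168319702
[350 185  33  26 809] [ 0.48541514 -0.02675899  0.28463926]
[260 186  32  26 775] [ 0.49136226 -0.11431346  0.28469503]
-86.11416170630281 0.08775623771343975 [ 0.4883887  -0.07053622  0.28466715]
shift cm [-0.2  -0.11  9.5 ]
tool y yaw now 93.51
```

Call:
{"op": "servo_tool", "data": {
  "deltas": [
    [[1,-0.1,-0.1,2,-0.3],[1,-0.2,-0.1,4,-0.3],[1,-0.2,-0.1,6,-0.3],[1,-0.2,-0.1,8,-0.3],[1,-0.2,-0.1,9,-0.3],[1,-0.2,-0.1,9.5,-0.3],[1,-0.2,-0.1,9.5,-0.3],[1,-0.2,-0.1,9.5,-0.3],[1,-0.2,-0.1,9.5,-0.3]]
  ]
}}

```text
time: 3.2
ee_pos: [0.4891, -0.0694, 0.3234]
tcp_rot: [[-0.998, -0.069, 0.001], [-0.069, 0.998, 0.0], [-0.001, 0.0, -1.0]]
contact_force: [0.3, -0.0, -0.3]
grip_width: 0.0255
gripper_force: 0.0
```

Call:
{"op": "servo_tool", "data": {
  "deltas": [
    [[1,0,-0.05,0.3,0],[1,0,-0.05,0.6,0],[1,0,-0.05,0.9,0],[1,0,-0.05,1.1,0],[1,0,-0.05,1.2,0],[1,0,-0.05,1.3,0],[1,0,-0.05,1.4,0],[1,0,-0.05,1.4,0]]
  ]
}}

```text
time: 4.0
ee_pos: [0.4888, -0.07, 0.309]
tcp_rot: [[-0.998, -0.069, 0.0], [-0.069, 0.998, 0.0], [-0.0, 0.0, -1.0]]
contact_force: [-2.0, 0.9, 6.6]
grip_width: 0.001
gripper_force: 3.4
```

Call:
{"op": "servo_tool", "data": {
  "deltas": [
    [[1,0,0,0.1,0],[1,0,0,0.2,0],[1,0,0,0.3,0],[1,0,0,0.4,0],[1,0,0,0.45,0],[1,0,0,0.45,0]]
  ]
}}

```text
time: 4.6
ee_pos: [0.4888, -0.0701, 0.3044]
tcp_rot: [[-0.998, -0.069, 0.0], [-0.069, 0.998, 0.0], [-0.0, 0.0, -1.0]]
contact_force: [-0.2, -0.8, 0.4]
grip_width: 0.0007
gripper_force: 0.5
```

Call:
{"op": "servo_tool", "data": {
  "deltas": [
    [[1,0,0,0.15,0],[1,0,0,0.3,0],[1,0,0,0.45,0],[1,0,0,0.6,0],[1,0,0,0.6,0]]
  ]
}}

```text
time: 5.1
ee_pos: [0.4889, -0.0701, 0.2981]
tcp_rot: [[-0.998, -0.069, 0.0], [-0.069, 0.998, -0.0], [-0.0, -0.0, -1.0]]
contact_force: [-0.2, -0.2, 4.1]
grip_width: 0.0005
gripper_force: 2.4
```

Call:
{"op": "servo_tool", "data": {
  "deltas": [
    [[1,0,0,0.15,0],[1,0,0,0.3,0],[1,0,0,0.45,0],[1,0,0,0.6,0],[1,0,0,0.6,0]]
  ]
}}

```text
time: 5.6
ee_pos: [0.4888, -0.0701, 0.2921]
tcp_rot: [[-0.998, -0.069, 0.0], [-0.069, 0.998, -0.0], [-0.0, -0.0, -1.0]]
contact_force: [-0.9, 0.2, 5.1]
grip_width: 0.0005
gripper_force: 2.4
```

Call:
{"op": "servo_tool", "data": {
  "deltas": [
    [[1,0,0,-0.5,0],[1,0,0,-2,0],[-0.6,0,0,-3.5,0],[-0.6,0,0,-3.5,0],[-0.6,0,0,-3.5,0],[-0.6,0,0,-3.5,0],[-0.6,0,0,-3.5,0],[-0.6,0,0,-3.5,0]]
  ]
}}

```text
time: 6.4
ee_pos: [0.4886, -0.07, 0.3266]
tcp_rot: [[-0.998, -0.069, -0.001], [-0.069, 0.998, -0.0], [0.001, -0.0, -1.0]]
contact_force: [0.4, 0.1, 0.3]
grip_width: 0.0443
gripper_force: 0.0
```

```bash
python3 - <<'E'
from h import *
p,d,K,V=grab("wrist"); save("w2",p); W=pts(d,K,V)
m=red(p)&(d>0)&(np.linalg.norm(W[...,:2]-[.4886,-.0703],axis=2)<.03); q=W[m]; print(len(q)); print(np.median(q,0) if len(q) else 0)
m=(d>0)&(np.linalg.norm(W[...,:2]-[.4886,-.0703],axis=2)<.085)&(W[...,2]>.25)&(W[...,2]<.29)
dark=m&(p.max(2)<45); 
k,l,st,c=cv2.connectedComponentsWithStats(cv2.morphologyEx(dark.astype(np.uint8),cv2.MORPH_OPEN,np.ones((3,3))))
for i in range(1,k):
    if st[i,4]>100: print(st[i],np.median(W[l==i],0))
s=r.state(); print(s["ee_pos"],s["grip_width"],s["contact_force"])
E
```

```text
568
[ 0.48823285 -0.07033893  0.27379198]
[ 237  207   43   35 1206] [ 0.488959   -0.11592878  0.27051923]
[ 359  208   44   34 1168] [ 0.48339447 -0.02484123  0.27041688]
[ 0.48866243 -0.07003619  0.32674672] 0.04775297639394084 [ 0.82772226  0.17520054 -0.85280784]
```

View pics/w2.png

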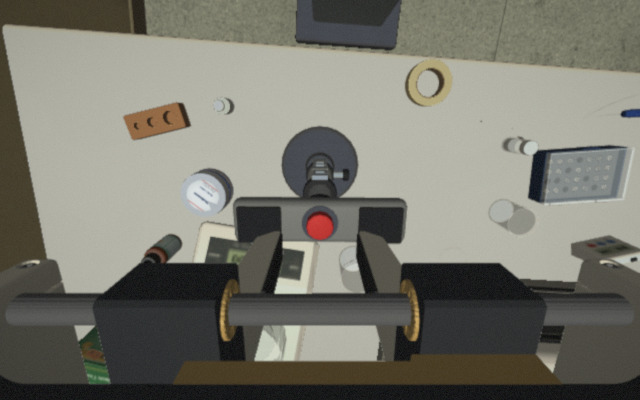

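The tube is about 14 mm down: the pads are at 0.2705 and the button is 3 mm above them, so it is still held in. I'll now open to 75 mm and push on both pads.

Call:
{"op": "servo_tool", "data": {
  "deltas": [
    [[-0.6,0,0,0,0],[-0.6,0,0,0,0],[-0.6,0,0,0,0],[-0.6,0,0,0,0],[-0.6,0,0,1,0],[-0.6,0,0,2,0],[-0.6,0,0,3,0],[-0.6,0,0,3.3,0],[-0.6,0,0,3.3,0]]
  ]
}}

```text
time: 7.35
ee_pos: [0.4885, -0.07, 0.2933]
tcp_rot: [[-0.998, -0.068, -0.002], [-0.068, 0.998, -0.0], [0.002, -0.0, -1.0]]
contact_force: [0.2, 0.1, 0.8]
grip_width: 0.0742
gripper_force: 0.0
```

Call:
{"op": "servo_tool", "data": {
  "deltas": [
    [[-0.6,0,0,0.1,0],[-0.6,0,0,0.2,0],[-0.6,0,0,0.3,0],[-0.6,0,0,0.4,0],[-0.6,0,0,0.5,0],[-0.6,0,0,0.6,0],[-0.6,0,0,0.7,0],[-0.6,0,0,0.8,0],[-0.6,0,0,0.8,0]]
  ]
}}

```text
time: 8.25
ee_pos: [0.4889, -0.07, 0.2866]
tcp_rot: [[-0.998, -0.069, 0.001], [-0.069, 0.998, 0.0], [-0.001, 0.0, -1.0]]
contact_force: [-1.9, 0.9, 7.8]
grip_width: 0.0745
gripper_force: 3.8
```

Call:
{"op": "servo_tool", "data": {
  "deltas": [
    [[-0.6,0,0,0.1,0],[-0.6,0,0,0.2,0],[-0.6,0,0,0.3,0],[-0.6,0,0,0.4,0],[-0.6,0,0,0.5,0],[-0.6,0,0,0.6,0],[-0.6,0,0,0.7,0],[-0.6,0,0,0.8,0],[-0.6,0,0,0.8,0]]
  ]
}}

```text
time: 9.15
ee_pos: [0.4889, -0.07, 0.2786]
tcp_rot: [[-0.998, -0.069, 0.001], [-0.069, 0.998, 0.0], [-0.001, 0.0, -1.0]]
contact_force: [-1.5, 1.0, 7.6]
grip_width: 0.0746
gripper_force: 3.8
```

Call:
{"op": "servo_tool", "data": {
  "deltas": [
    [[-0.6,0,0,0.05,0],[-0.6,0,0,0.1,0],[-0.6,0,0,0.15,0],[-0.6,0,0,0.2,0],[-0.6,0,0,0.2,0]]
  ]
}}

```text
time: 9.65
ee_pos: [0.4889, -0.07, 0.2767]
tcp_rot: [[-0.998, -0.069, 0.001], [-0.069, 0.998, 0.0], [-0.001, 0.0, -1.0]]
contact_force: [-1.6, 0.4, 7.3]
grip_width: 0.074
gripper_force: 3.8
```

Call:
{"op": "servo_tool", "data": {
  "deltas": [
    [[-0.6,0,0,0.05,0],[-0.6,0,0,0.1,0],[-0.6,0,0,0.15,0],[-0.6,0,0,0.2,0],[-0.6,0,0,0.2,0]]
  ]
}}

```text
time: 10.15
ee_pos: [0.4889, -0.07, 0.2747]
tcp_rot: [[-0.998, -0.069, 0.001], [-0.069, 0.998, 0.0], [-0.001, 0.0, -1.0]]
contact_force: [-1.6, 0.8, 7.2]
grip_width: 0.0741
gripper_force: 3.7
```

Call:
{"op": "servo_tool", "data": {
  "deltas": [
    [[-0.6,0,0,0.05,0],[-0.6,0,0,0.1,0],[-0.6,0,0,0.15,0],[-0.6,0,0,0.2,0],[-0.6,0,0,0.2,0]]
  ]
}}

```text
time: 10.65
ee_pos: [0.4889, -0.07, 0.2727]
tcp_rot: [[-0.998, -0.069, 0.001], [-0.069, 0.998, 0.0], [-0.001, 0.0, -1.0]]
contact_force: [-1.9, 1.2, 7.5]
grip_width: 0.0747
gripper_force: 4.1
```

Call:
{"op": "servo_tool", "data": {
  "deltas": [
    [[-0.6,0,0,0.05,0],[-0.6,0,0,0.1,0],[-0.6,0,0,0.15,0],[-0.6,0,0,0.2,0],[-0.6,0,0,0.2,0]]
  ]
}}

```text
time: 11.15
ee_pos: [0.4889, -0.07, 0.2707]
tcp_rot: [[-0.998, -0.069, 0.001], [-0.069, 0.998, 0.0], [-0.001, 0.0, -1.0]]
contact_force: [-2.6, 1.1, 7.1]
grip_width: 0.0742
gripper_force: 3.9
```

Call:
{"op": "servo_tool", "data": {
  "deltas": [
    [[-0.6,0,0,0.05,0],[-0.6,0,0,0.1,0],[-0.6,0,0,0.15,0],[-0.6,0,0,0.2,0],[-0.6,0,0,0.2,0]]
  ]
}}

```text
time: 11.65
ee_pos: [0.4889, -0.07, 0.2687]
tcp_rot: [[-0.998, -0.069, 0.001], [-0.069, 0.998, 0.0], [-0.001, 0.0, -1.0]]
contact_force: [-2.3, 0.2, 7.6]
grip_width: 0.0745
gripper_force: 4.0
```

Call:
{"op": "servo_tool", "data": {
  "deltas": [
    [[-0.6,0,0,0.05,0],[-0.6,0,0,0.1,0],[-0.6,0,0,0.15,0],[-0.6,0,0,0.2,0],[-0.6,0,0,0.2,0]]
  ]
}}

```text
time: 12.15
ee_pos: [0.4889, -0.07, 0.2664]
tcp_rot: [[-0.998, -0.069, 0.0], [-0.069, 0.998, 0.0], [-0.0, 0.0, -1.0]]
contact_force: [-1.8, 0.7, 4.5]
grip_width: 0.0746
gripper_force: 2.3
```

Call:
{"op": "servo_tool", "data": {
  "deltas": [
    [[-0.6,0,0,0.05,0],[-0.6,0,0,0.1,0],[-0.6,0,0,0.1,0]]
  ]
}}

```text
time: 12.45
ee_pos: [0.4889, -0.07, 0.2651]
tcp_rot: [[-0.998, -0.069, 0.0], [-0.069, 0.998, -0.0], [-0.0, -0.0, -1.0]]
contact_force: [-1.4, 0.0, 3.4]
grip_width: 0.0744
gripper_force: 2.2
```

```bash
cat > chk.py <<'E'
from h import *
p,d,K,V=grab("wrist"); W=pts(d,K,V)
n=np.linalg.norm(W[...,:2]-[.4886,-.0703],axis=2)
m=red(p)&(d>0)&(n<.03)
print("button",m.sum(),np.median(W[m],0) if m.any() else 0)
e=np.array([-.067,.998]); y=(W[...,:2]-[.4886,-.0703])@e
x=(W[...,:2]-[.4886,-.0703])@[.998,.067]
m=(d>0)&(abs(y)>15e-3)&(abs(y)<25e-3)&(abs(x)<.014)&(W[...,2]>.2)&(W[...,2]<.3); print("bar",m.sum(),np.median(W[m][:,2]))
m=(d>0)&(abs(y)>34e-3)&(abs(y)<54e-3)&(abs(x)<.01)&(W[...,2]>.2)&(W[...,2]<.3); print("pads",m.sum(),np.median(W[m][:,2]))
s=r.state(); print(s["time"],s["ee_pos"],s["contact_force"])
E
python3 chk.py
```

```text
button 940 [ 0.48712784 -0.07047246  0.25584247]
bar 1366 0.24097572531163133
pads 4723 0.276717876954126
12.5 [ 0.48883506 -0.07004976  0.26514097] [-0.450985   -0.25165112  4.16665436]
```

The button stands 14.9 mm above the bar, so it has popped up at a slide of about 37 mm. I'll confirm the stop with a gentle push, then back off.

Call:
{"op": "servo_tool", "data": {
  "deltas": [
    [[-0.6,0,0,0.05,0],[-0.6,0,0,0.1,0],[-0.6,0,0,0.15,0],[-0.6,0,0,0.15,0]]
  ]
}}

```text
time: 12.9
ee_pos: [0.4889, -0.07, 0.2638]
tcp_rot: [[-0.998, -0.069, 0.0], [-0.069, 0.998, 0.0], [-0.0, 0.0, -1.0]]
contact_force: [-3.2, 0.2, 8.5]
grip_width: 0.0747
gripper_force: 4.2
```

Call:
{"op": "servo_tool", "data": {
  "deltas": [
    [[-0.6,0,0,0.05,0],[-0.6,0,0,0.08,0],[-0.6,0,0,0.08,0]]
  ]
}}

```text
time: 13.2
ee_pos: [0.4889, -0.07, 0.2633]
tcp_rot: [[-0.998, -0.069, 0.0], [-0.069, 0.998, 0.0], [-0.0, 0.0, -1.0]]
contact_force: [-2.9, 1.1, 11.8]
grip_width: 0.0744
gripper_force: 5.9
```

The force has risen to 11.8 N, above the sliding force, so the post is against the hard stop. Now I'll back off straight up and check.

Call:
{"op": "servo_tool", "data": {
  "deltas": [
    [[-0.6,0,0,-0.5,0],[-0.6,0,0,-2,0],[-0.6,0,0,-5,0],[-0.6,0,0,-9,0],[-0.6,0,0,-12,0],[-0.6,0,0,-12,0],[-0.6,0,0,-12,0]]
  ]
}}

```text
time: 13.9
ee_pos: [0.4888, -0.0699, 0.3828]
tcp_rot: [[-0.998, -0.069, 0.001], [-0.069, 0.998, 0.0], [-0.001, 0.0, -1.0]]
contact_force: [-0.1, -0.2, -0.1]
grip_width: 0.0741
gripper_force: 0.0
```

```bash
python3 chk.py; python3 -c "
from h import *
save('s2',grab('scene')[0])"
```

```text
button 322 [ 0.48821618 -0.07033197  0.25505391]
bar 547 0.2401610431614973
pads 809 0.24625432913463965
13.95 [ 0.48835085 -0.06985845  0.38202192] [ 0.72865997 -0.14892543  0.09610667]
```

View pics/s2.png

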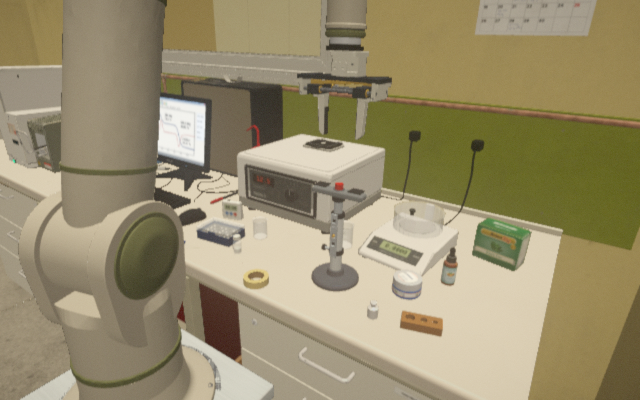

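The scene view shows the head lowered, the button up at (339,186), the gripper clear above, and the bystanders where they were. The slide is 38 mm, within the 29–47 mm range for the next hole, and the button stands 14.9 mm above the bar.

```bash
python3 -c "
from bench import r
print(r.hand_in())"
```

```text
the job is handed in; nothing more can be done
None
```

The post is locked in its next hole, about 38 mm down, with the button fully up (14.9 mm above the head); the highest push I read was about 12 N, nothing else on the bench moved, and the job was handed in at about 14 s.

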